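# Make room in the file rack and file the tall box

### The job

The tall narrow file box belongs in the middle of the desk file rack, between the two sliding dividers, but the gap there is too narrow. Gently push the left divider and the right divider outwards until the file behind each is firm against its end of the rack, then slide the tall box down between the dividers, parallel to them, until it stands upright on the rack floor, and let go. Never push hard on the dividers, with the fingers or with the box, and leave the other things on the desk where they are.

Things in the scene. Friction and masses are not known exactly. Their poses are not given: they have to be found in the camera images.
- rack: Grey metal file rack, fixed, 146 mm deep (x, away from the robot), 171 mm long (y, to its left end); origin at the centre of its underside. Floor top at z = 8 mm. Lips 20 mm high along front and rear, 126 mm clear between them. End walls 82 mm high. Row from left to right: end wall, rubber pad, low loose file, left divider, gap, right divider, low loose file, rubber pad, end wall.
- rack_floor (a point): Centre of the rack floor's top. Of the two low files (108 mm deep, 68 mm high) one is 24 mm and one 38 mm thick; either may be on either side, with hidden play, so where a divider turns firm must be felt. With both firm the gap is about 0.5 mm wider than the tall box; pressing each side to about 10 N leaves it 2 to 4 mm wider.
- left_end (a point): Middle of the face of the undisturbed left rubber end pad, 59 mm left of the rack's middle, 40 mm up. The sprung pad yields 1 mm for each 2 N, up to 7 mm, then it is hard.
- right_end (a point): The same for the right end pad, 59 mm right of the rack's middle.
- left_divider: Left (rack +y) divider: aluminium plate 8 mm thick (y), 120 mm deep (x), top edge 78 mm above the desk; origin on its mid-plane at the rack floor, half-way along its depth. Slides only along rack y, drag 3 N, stays where left. Its finger tab, 8 mm thick, 26 mm wide, centred at x = -46 mm (FRONT end), rises to 113 mm above the desk. Push the tab's gap side towards +y.
- right_divider: Right (rack -y) divider, like the left one, axes parallel to the rack's, but its finger tab is centred at x = +46 mm (REAR end). Push the tab's gap side towards -y. At the start the clear gap between the two plates is 6 to 14 mm.
- tall_box_centre (a point): Centre (67.5 mm up) of the tall narrow cardboard file box standing on the desk left of the rack: 40 mm thick (y), 108 mm deep (x), 135 mm high, 0.25 kg, the same end for end. Its long lower edges have 5 mm bevels as lead-in. Grasp across the 40 mm, 20 to 30 mm below the top, so the fingers stay above the dividers when it is seated (centre then 75.5 mm above the desk).
- tall_box: The same tall file box; origin at the centre of its foot.
- calculator: Desk calculator lying flat, bystander, 62x98x15 mm.
- tape_roll: Roll of brown tape lying flat, bystander, 92 mm across, 48 mm high.
- glue_stick: Upright glue stick, bystander, 30 mm across, 100 mm high.

How it is judged:
By the outcome, as a careful person would: the job done as asked, in the order asked, and still so for the second after the job is handed in, with the robot touching nothing.
It also fails if it takes over 72 s, if anything falls off the work surface, if the arm or the gripper's body presses on something with over 40 N, if the wrist force passes 120 N, or if a joint passes its speed limit or range.

### The arm

A 6-joint arm with a two-finger parallel gripper is mounted at the origin on a cart in front of the work surface, level with it; the furniture and walls round the work are solid. World frame = base frame: x ahead of the robot, y to its left, z up, the work surface at z = 0. Lengths are in mm, angles in rad, forces in N, time in s.
With the tool pointing down it reaches from about 275 to 850 mm from the base axis. Payload 5.2 kg.
Tool frame: the origin (TCP) lies at the very end of the fingers, on their centre line; the grasp point (between the pads) lies 19 mm behind it; z points along the fingers, y is the line along which they close (so a half turn about z gives the same grasp; the last joint's range is limited). The gripper opens to 85 mm and grips with 20 to 120 N. Pads are 22 mm wide; open, the fingers measure 114 mm over their backs; the gripper's body (76 mm by 85 mm) begins 54 mm behind the grasp point. The pads swing forward as they close: fully open they stand 13 mm farther back than shut.
Start: joints at [0.973, 0.259, 1.535, -0, 1.348, -0.203], TCP at [211.522, 507.704, 231.31] pointing down, gripper open.
Joint ranges: [-3.14, 3.14], [-0.91, 2.08], [0.19, 2.58], [-1.22, 4.36], [0.22, 2.71], [-3.12, 3.12]. Speed limits (rad/s): [2.57, 2.57, 3.14, 3.14, 3.14, 3.14].

### API

Orientations are given as a unit quaternion [w, x, y, z].
In Python, from plant import status, optics, robot gives the robot as it stands. The module is installed in compiled form; this text tells all that it offers.
- The arm moves only by the shell command python3 -m creep 'ROWS' [FORCE]. ROWS is JSON, a list of rows, each an object with "claw": the opening, from 0 (shut) to 1 (fully open); "xyz": the shift along the world's x, y, z in cm, a list of three; "turn": the turn about the world's z in degrees. In form: [{"claw": claw, "xyz": [x, y, z], "turn": turn}, ...]. A call has 1 to 5 rows; each row shifts and turns the commanded pose from where the row before left it; what a row does not reach is not made up. A row lasts 1/10 s, in which the tool goes at most 50 mm and 8.59 degrees, less where a joint would pass 70% of its speed; a pose out of reach is approached as far as the arm can. A call with a gripper value outside its range is refused whole. The fingers move at their own pace and stop on an object; FORCE is the grip in N (left out, the last holds). Time passes only in rows, so rows that do not move let the fingers close. It gives the time, the measured TCP pose, the force, the opening and the grip force at its end, in the units of the state.
- status.observe(): the state, without advancing time (a new reading comes with each control period).
- optics.snapshot(name): name is "side" or "top" or "wrist"; returns the picture (384x512x3 uint8, blue, green, red); there is no depth.
- optics.camera_model(name): a dict with "vfov" (degrees; the focal length in pixels is half the picture's height over the tangent of half this angle, whatever the lens; pixels are square), "cx", "cy" (the principal point, pixels), "R" (3x3) and "t" (3): a world point X has camera coordinates R X + t. Camera axes: x right, y down, z forward; pixel columns grow to the right and rows downward; lengths in mm; the calibration is good to about 2 mm. A picture is of the moment at which its call begins: read the wrist's pose just before it. camera_model takes no time and is no camera call; for the wrist camera it gives the pose at the moment of the call.
- robot.finish_job(): hands the job in; it is judged then, once.
The state is a dict: "time_s": time; "joint_positions": joint angles; "joint_velocities": joint speeds; "joint_torque": joint torques, N m; "eef_pos": TCP position; "tcp_rot": TCP orientation; "ft_force": force on the tool from outside, world axes, zero at the start; "torque": the same for the moment, N m; "finger_gap": finger opening in mm; "gripper_force": force on a finger pad.
Only numpy, scipy, OpenCV 4.12 (cv2) and the standard library are available. Lean on these libraries where they do the work, as an engineer would, in place of code of your own. Each camera call takes 0.05 s, during which the arm holds its last target. There are 200 camera calls.

## Working session

There is one attempt and no reset: what is moved stays moved. The work goes in short steps, Python scripts to look and compute and a shell command to move; the robot and the scene stay as the last step left them, time stands still between calls to the robot, and variables do not carry over. Pictures are saved under pics/ and viewed, at most 10 in all, crops included, and the job is handed in when it is done.

```bash
mkdir -p pics
python3 - <<'E'
from plant import status, optics
import cv2,numpy as np
s=status.observe();print(s)
for n in("top","side"):
    cv2.imwrite(f"pics/{n}0.png",optics.snapshot(n));m=optics.camera_model(n);print(n,m)
E
```

```text
{'time_s': 0.0, 'joint_positions': array([ 9.73198934e-01,  2.59340255e-01,  1.53611396e+00,  7.20799977e-06,
        1.34801735e+00, -2.02828660e-01]), 'joint_velocities': array([-0.0010658 ,  0.0002642 , -0.00035965,  0.00098801,  0.00076082,
       -0.00089923]), 'joint_torque': array([-4.92179822e-05, -4.46025860e+01, -2.90570605e+01, -1.50375627e-04,
        1.16157069e-02, -1.76413789e-05]), 'eef_pos': array([211.20290252, 507.23857365, 230.46379839]), 'tcp_rot': array([-3.69261799e-04,  1.96105857e-01,  9.80582281e-01, -8.63848178e-04]), 'ft_force': array([-0.70917011,  0.01133041, -0.02165992]), 'torque': array([-0.0167519 , -0.01176418,  0.04447309]), 'gripper_force': 0.0, 'finger_gap': 85.59710696412509}
top {'vfov': 43.28020643386005, 'cx': 250.24282677963097, 'cy': 188.74330583648467, 'R': array([[-0.01507181, -0.99988373,  0.00231456],
       [-0.99501736,  0.01477021, -0.0986017 ],
       [ 0.09855605, -0.00378913, -0.99512429]]), 't': array([ 205.14203543,  563.2396969 , 1229.72203174])}
side {'vfov': 45.70020827076593, 'cx': 249.50501642369827, 'cy': 196.22987467449542, 'R': array([[-0.99990261, -0.0102695 ,  0.00944996],
       [-0.0134064 ,  0.51869895, -0.85485184],
       [ 0.00387722, -0.85489528, -0.51878611]]), 't': array([ 553.61932495,  -21.95869023, 1142.35338654])}
```

View pics/top0.png

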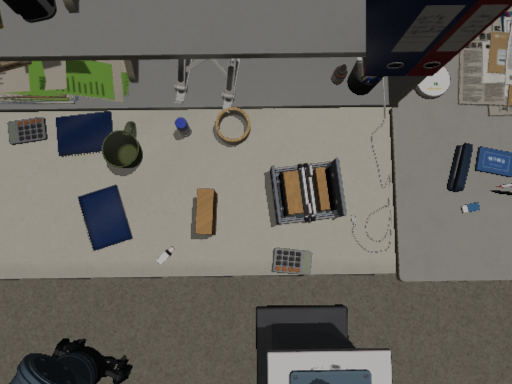

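View pics/side0.png

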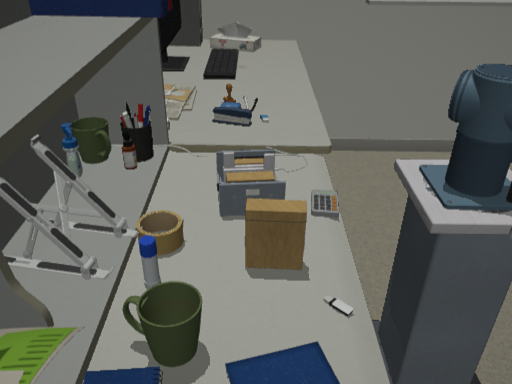

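The top view shows the tall box at about (205,211), the rack at (307,191) turned a few degrees, the calculator at (290,261), the tape at (233,126) and the glue stick at (182,127). The side view agrees. I'll enlarge the crops to measure.

Run:
```python
import cv2
a=cv2.imread("pics/top0.png")[145:235,185:355]
cv2.imwrite("pics/topc.png",cv2.resize(a,None,fx=4.7,fy=4.7,interpolation=cv2.INTER_CUBIC)) 
a=cv2.imread("pics/side0.png")[140:280,200:350]
cv2.imwrite("pics/sidec.png",cv2.resize(a,None,fx=4.2,fy=4.2,interpolation=cv2.INTER_CUBIC))
```

```text
(no output)
```

View pics/topc.png

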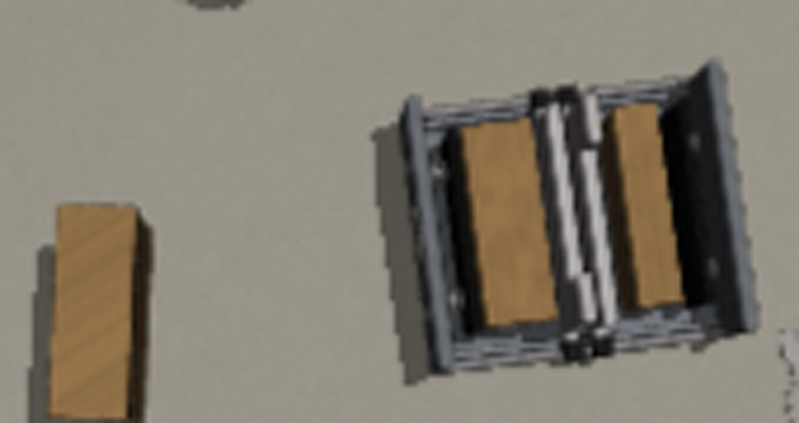

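View pics/sidec.png

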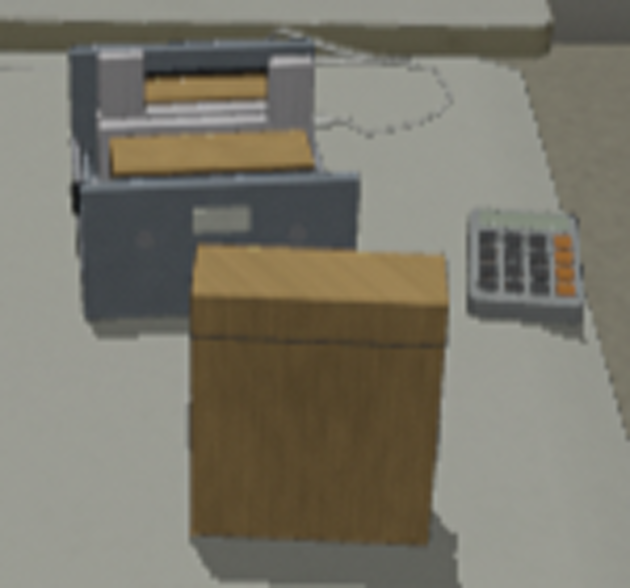

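The rack is turned by a few degrees. The left divider's tab is at the front, around crop (578,298), and the right divider's is at the rear, around crop (590,120). The tall box's top has its corners at crop (57,204), (137,206), (128,417) and (49,415). Next I'll measure by casting rays.

```bash
cat > h.py <<'E'
import numpy as np,cv2
from plant import status,optics
def ray(m,uv,z):
    f=192/np.tan(np.radians(m["vfov"]/2));R=np.array(m["R"]);t=np.array(m["t"])
    uv=np.atleast_2d(np.float64(uv));c=-R.T@t
    d=np.c_[(uv[:,0]-m["cx"])/f,(uv[:,1]-m["cy"])/f,np.ones(len(uv))]@R
    return c+d*((z-c[2])/d[:,2])[:,None]
def rect(P):
    (c,s,a)=cv2.minAreaRect(np.float32(P[:,:2]));b=cv2.boxPoints((c,s,a))
    e=[b[1]-b[0],b[2]-b[1]];l=max(e,key=np.linalg.norm);l=l*np.sign(l[0])
    return np.round(c,1),np.round(s,1),round(float(np.degrees(np.arctan2(l[1],l[0]))),2)
def brown(im,x0,y0,x1,y1,vmin):
    h=cv2.cvtColor(im,cv2.COLOR_BGR2HSV);k=cv2.inRange(h,(8,80,vmin),(25,255,255))
    o=np.zeros_like(k);o[y0:y1,x0:x1]=k[y0:y1,x0:x1]
    cs,_=cv2.findContours(o,cv2.RETR_EXTERNAL,cv2.CHAIN_APPROX_NONE)
    return [c[:,0] for c in cs if cv2.contourArea(c)>100]
E
python3 - <<'E'
from h import *
im=cv2.imread("pics/top0.png");m=optics.camera_model("top")
for c in brown(im,185,150,230,245,100):print("box",rect(ray(m,c,135)))
for c in brown(im,265,150,350,230,100):print("file",rect(ray(m,c,76)))
P=lambda L:(np.array(L)+.5)/4.7-.5+[185,145]
C=[("box",[(57,204),(137,206),(128,417),(49,415)],135),("lf",[(460,127),(528,120),(557,318),(487,326)],76),("rf",[(608,108),(656,103),(683,302),(637,307)],76),
("walls",[(403,98),(437,373),(721,62),(758,328)],82),("ltab",[(562,277),(588,275),(597,320),(570,324)],113),("rtab",[(579,97),(595,95),(602,143),(586,145)],113)]
for n,L,z in C:
    p=ray(m,P(L),z)[:,:2];print(n,p.mean(0).round(1),p.round(1).tolist())
# side: box top corners & wall
S=lambda L:(np.array(L)+.5)/4.2-.5+[200,140]
ms=optics.camera_model("side")
for n,L,z in [("box",[(197,247),(447,257),(445,303),(190,298)],135),("lwall outer",[(85,188),(359,180)],82),("ltabtop",[(266,54),(313,54)],113),("rtab",[(97,50),(143,48)],113)]:
    p=ray(ms,S(L),z)[:,:2];print(n,p.mean(0).round(1),p.round(1).tolist())
E
```

```text
box (array([504.6, 307.2]), array([ 39.4, 105.4]), -2.95)
file (array([552.7,  90.3]), array([106.6,  36.7]), 6.23)
file (array([561.2,  16.4]), array([106. ,  22.4]), 6.35)
box [505.4 306.4] [[559.2, 324.1], [557.6, 283.7], [451.5, 289.0], [453.1, 328.6]]
lf [551.9  91.1] [[603.4, 115.4], [606.6, 79.1], [500.7, 66.3], [497.1, 103.5]]
rf [560.3  17.5] [[612.4, 36.2], [614.7, 10.5], [508.2, -0.6], [505.9, 23.8]]
walls [555.   53.5] [[618.5, 145.8], [472.5, 130.8], [635.4, -23.8], [493.6, -38.7]]
ltab [508.5  58.8] [[520.0, 67.4], [520.8, 54.0], [497.6, 50.0], [495.8, 63.9]]
rtab [601.1  50.5] [[613.2, 56.1], [614.1, 47.8], [589.0, 44.9], [588.1, 53.2]]
box [505.2 308.9] [[557.4, 286.9], [449.7, 292.4], [454.0, 328.7], [559.7, 327.5]]
lwall outer [546.3 138.3] [[616.7, 144.3], [475.9, 132.2]]
ltabtop [510.6  48.4] [[523.4, 48.8], [497.8, 48.0]]
rtab [603.3  44.9] [[615.8, 46.6], [590.8, 43.3]]
```

```bash
for i in 1 2; do :; done
python3 -m creep '[{"claw":0,"xyz":[2.5,-4,0],"turn":7.2},{"claw":0,"xyz":[2.5,-4,0],"turn":7.2},{"claw":0,"xyz":[2.5,-4,0],"turn":7.2},{"claw":0,"xyz":[2.5,-4,0],"turn":7.2},{"claw":0,"xyz":[2.5,-4,0],"turn":0}]' 20
python3 -m creep '[{"claw":0,"xyz":[2.5,-4,0],"turn":0},{"claw":0,"xyz":[2.5,-4,0],"turn":0},{"claw":0,"xyz":[2.5,-4,0],"turn":0},{"claw":0,"xyz":[2.5,-4,0],"turn":0},{"claw":0,"xyz":[2.5,-4,0],"turn":0}]'
python3 -m creep '[{"claw":0,"xyz":[2.5,-4,0],"turn":0},{"claw":0,"xyz":[2.5,-4,0],"turn":0},{"claw":0,"xyz":[0,0,0],"turn":0},{"claw":0,"xyz":[0,0,0],"turn":0}]'
```

```text
time_s: 0.6
eef_pos: [335.8, 307.9, 231.1]
tcp_rot: [-0.0, -0.053, 0.999, -0.0]
ft_force: [1.0, 0.2, -0.2]
finger_gap: 12.1
gripper_force: 0.0
time_s: 1.1
eef_pos: [461.0, 107.7, 231.1]
tcp_rot: [-0.0, -0.051, 0.999, 0.0]
ft_force: [0.4, -0.0, 0.5]
finger_gap: 0.1
gripper_force: 0.0
time_s: 1.5
eef_pos: [510.4, 28.5, 230.5]
tcp_rot: [-0.001, -0.05, 0.999, 0.0]
ft_force: [0.3, 0.9, -0.5]
finger_gap: 0.1
gripper_force: 0.0
```

Run:
```python
from h import *
m=optics.camera_model("wrist");im=optics.snapshot("wrist");np.save("w1.npy",m,allow_pickle=True);cv2.imwrite("pics/w1.png",im)
print(m,status.observe()["eef_pos"])
```

```text
{'vfov': 65.866465220897, 'cx': 257.6424900738641, 'cy': 191.21279649789352, 'R': array([[-9.96713725e-02,  9.95020355e-01,  3.32645749e-04],
       [ 9.53167435e-01,  9.53830078e-02,  2.87008576e-01],
       [ 2.85547647e-01,  2.89236058e-02, -9.57927955e-01]]), 't': array([  22.15652405, -525.11620688,  230.9264987 ])} [509.93608045  29.57625709 230.68091447]
```

View pics/w1.png

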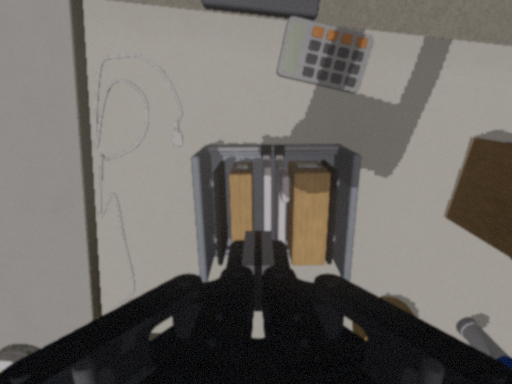

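The wrist view shows the rack upright in the image, with end walls at columns ~195 and ~358 and the left divider's tab near (283,185). I'll enlarge it.

Run:
```python
import cv2
a=cv2.imread("pics/w1.png")[140:270,190:365]
cv2.imwrite("pics/w1c.png",cv2.resize(a,None,fx=4.5,fy=4.5,interpolation=cv2.INTER_CUBIC))
```

```text
(no output)
```

View pics/w1c.png

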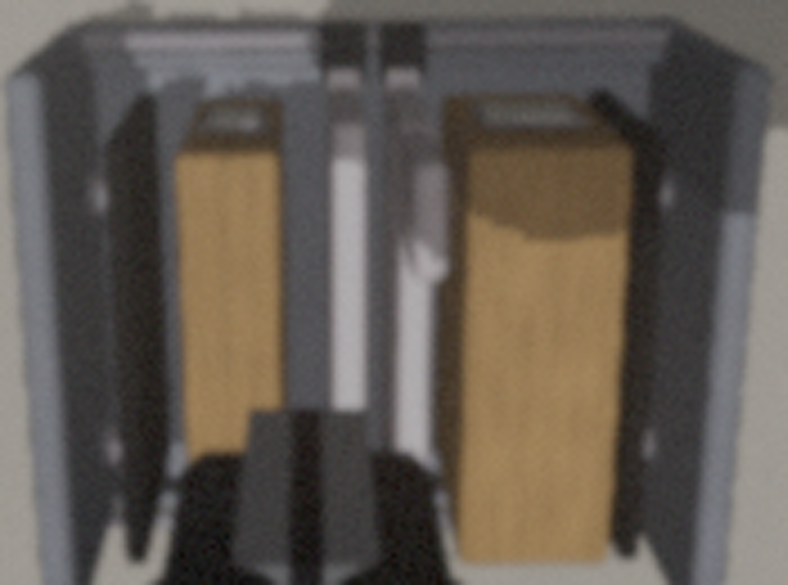

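Run:
```python
from h import *
m=np.load("w1.npy",allow_pickle=True).item()
P=lambda L:(np.array(L)+.5)/4.5-.5+[190,140]
a=np.radians(6.1);u=np.array([np.cos(a),np.sin(a)]);v=np.array([-u[1],u[0]])
for n,L,z in [("wall",[(8,80),(770,72),(40,560),(722,560)],82),("plates",[(332,300),(366,300),(398,300),(432,300),(332,380),(366,380)],78),("tab",[(413,165),(445,165),(412,270),(447,270)],113),("files",[(178,152),(280,152),(466,145),(632,148),(462,562),(608,562)],76)]:
    p=ray(m,P(L),z)[:,:2];q=p-[555,53.5];print(n,p.round(1).tolist(),np.c_[q@u,q@v].round(1).tolist())
```

```text
wall [[495.0, -38.4], [476.6, 127.6], [613.1, -26.4], [596.5, 139.8]] [[-69.4, -85.0], [-70.0, 82.0], [49.3, -85.6], [50.4, 81.4]]
plates [[540.3, 37.9], [539.5, 45.8], [538.7, 53.2], [537.9, 61.1], [560.3, 40.0], [559.5, 48.1]] [[-16.3, -14.0], [-16.3, -6.0], [-16.2, 1.5], [-16.2, 9.4], [3.9, -14.0], [3.9, -5.9]]
tab [[497.9, 49.0], [497.3, 55.4], [519.8, 51.5], [519.1, 58.6]] [[-57.2, 1.6], [-57.2, 8.0], [-35.2, 1.8], [-35.1, 8.9]]
files [[509.0, -0.6], [506.6, 22.5], [500.8, 64.4], [497.7, 102.0], [606.8, 77.7], [603.2, 114.0]] [[-51.5, -48.9], [-51.4, -25.7], [-52.7, 16.6], [-51.8, 54.3], [54.1, 18.5], [54.3, 55.1]]
```

```bash
python3 -m creep '[{"claw":0,"xyz":[0,0,-3.5],"turn":0},{"claw":0,"xyz":[0,0,-3.5],"turn":0},{"claw":0,"xyz":[0,0,-3.5],"turn":0},{"claw":0,"xyz":[0,0,-3.3],"turn":0},{"claw":0,"xyz":[0,0,0],"turn":0}]'
python3 -m creep '[{"claw":0,"xyz":[0,0.1,0],"turn":0},{"claw":0,"xyz":[0,0.1,0],"turn":0},{"claw":0,"xyz":[0,0.1,0],"turn":0},{"claw":0,"xyz":[0,0,0],"turn":0},{"claw":0,"xyz":[0,0,0],"turn":0}]'
python3 -m creep '[{"claw":0,"xyz":[0,0.1,0],"turn":0},{"claw":0,"xyz":[0,0.1,0],"turn":0},{"claw":0,"xyz":[0,0.1,0],"turn":0},{"claw":0,"xyz":[0,0,0],"turn":0},{"claw":0,"xyz":[0,0,0],"turn":0}]'
```

```text
time_s: 2.05
eef_pos: [506.1, 31.6, 89.5]
tcp_rot: [-0.005, -0.052, 0.999, 0.001]
ft_force: [0.8, 0.8, 0.1]
finger_gap: 0.0
gripper_force: 0.0
time_s: 2.55
eef_pos: [511.0, 32.5, 94.2]
tcp_rot: [0.001, -0.051, 0.999, -0.0]
ft_force: [0.1, -0.3, 0.3]
finger_gap: 0.6
gripper_force: 0.0
time_s: 3.05
eef_pos: [510.5, 35.5, 93.2]
tcp_rot: [-0.0, -0.051, 0.999, 0.0]
ft_force: [0.2, -0.5, 1.0]
finger_gap: 0.2
gripper_force: 0.0
```

```bash
python3 -m creep '[{"claw":0,"xyz":[0,0.1,0],"turn":0},{"claw":0,"xyz":[0,0.1,0],"turn":0},{"claw":0,"xyz":[0,0.1,0],"turn":0},{"claw":0,"xyz":[0,0,0],"turn":0}]' | grep -E "eef|ft_"
python3 -m creep '[{"claw":0,"xyz":[0,0.1,0],"turn":0},{"claw":0,"xyz":[0,0.1,0],"turn":0},{"claw":0,"xyz":[0,0.1,0],"turn":0},{"claw":0,"xyz":[0,0,0],"turn":0}]' | grep -E "eef|ft_"
python3 -m creep '[{"claw":0,"xyz":[0,0.1,0],"turn":0},{"claw":0,"xyz":[0,0.1,0],"turn":0},{"claw":0,"xyz":[0,0.1,0],"turn":0},{"claw":0,"xyz":[0,0,0],"turn":0}]' | grep -E "eef|ft_"
```

```text
eef_pos: [510.3, 38.3, 93.3]
ft_force: [-1.8, -3.3, 0.1]
eef_pos: [510.2, 41.7, 93.2]
ft_force: [-1.2, -3.0, 0.3]
eef_pos: [510.4, 44.5, 93.2]
ft_force: [-4.0, -3.9, -0.1]
```

```bash
python3 -m creep '[{"claw":0,"xyz":[-0.05,0.1,0],"turn":0},{"claw":0,"xyz":[-0.01,0.1,0],"turn":0},{"claw":0,"xyz":[0,0,0],"turn":0}]' | grep -E "eef|ft_"
python3 -m creep '[{"claw":0,"xyz":[-0.01,0.1,0],"turn":0},{"claw":0,"xyz":[-0.01,0.1,0],"turn":0},{"claw":0,"xyz":[0,0,0],"turn":0}]' | grep -E "eef|ft_"
```

```text
eef_pos: [510.1, 46.3, 93.3]
ft_force: [-1.6, -4.5, -1.4]
eef_pos: [510.0, 47.9, 93.3]
ft_force: [0.1, -6.7, -2.0]
```

```bash
python3 -m creep '[{"claw":0,"xyz":[-0.01,0.1,0],"turn":0},{"claw":0,"xyz":[0,0,0],"turn":0}]' | grep -E "eef|ft_"
python3 -m creep '[{"claw":0,"xyz":[0,0.1,0],"turn":0},{"claw":0,"xyz":[0,0,0],"turn":0}]' | grep -E "eef|ft_"
```

```text
eef_pos: [509.9, 48.6, 93.3]
ft_force: [-0.8, -7.2, -1.2]
eef_pos: [509.8, 49.1, 93.3]
ft_force: [-1.4, -9.8, -1.4]
```

```bash
python3 -m creep '[{"claw":0,"xyz":[0,0.05,0],"turn":0},{"claw":0,"xyz":[0,0,0],"turn":0}]' | grep -E "eef|ft_"
python3 -m creep '[{"claw":0,"xyz":[0,0,0],"turn":0},{"claw":0,"xyz":[0,0,0],"turn":0}]' | grep -E "eef|ft_"
```

```text
eef_pos: [509.8, 49.4, 93.3]
ft_force: [-2.2, -11.4, -0.9]
eef_pos: [509.8, 49.4, 93.3]
ft_force: [-1.8, -10.8, -2.5]
```

```bash
python3 -m creep '[{"claw":0,"xyz":[0,-0.6,0],"turn":0},{"claw":0,"xyz":[0,-0.6,0],"turn":0},{"claw":0,"xyz":[0,0,3],"turn":0},{"claw":0,"xyz":[0,0,3],"turn":0},{"claw":0,"xyz":[0,0,0],"turn":0}]' | grep -E "eef|ft_"
python3 -m creep '[{"claw":0,"xyz":[3,1.2,0],"turn":0},{"claw":0,"xyz":[3,1.2,0],"turn":0},{"claw":0,"xyz":[3,1.2,0],"turn":0},{"claw":0,"xyz":[0,0,0],"turn":0},{"claw":0,"xyz":[0,0,0],"turn":0}]' | grep -E "eef|ft_"
```

```text
eef_pos: [512.9, 38.9, 157.5]
ft_force: [0.1, -1.0, 0.3]
eef_pos: [599.4, 75.5, 152.2]
ft_force: [-0.4, 0.4, -0.0]
```

```bash
python3 -m creep '[{"claw":0,"xyz":[0,0,-3],"turn":0},{"claw":0,"xyz":[0,0,-2.9],"turn":0},{"claw":0,"xyz":[0,-0.3,0],"turn":0},{"claw":0,"xyz":[0,-0.3,0],"turn":0},{"claw":0,"xyz":[0,0,0],"turn":0}]' | grep -E "eef|ft_"
python3 -m creep '[{"claw":0,"xyz":[0.01,-0.1,0],"turn":0},{"claw":0,"xyz":[0.01,-0.1,0],"turn":0},{"claw":0,"xyz":[0.01,-0.1,0],"turn":0},{"claw":0,"xyz":[0.01,-0.1,0],"turn":0},{"claw":0,"xyz":[0,0,0],"turn":0}]' | grep -E "eef|ft_"
python3 -m creep '[{"claw":0,"xyz":[0.01,-0.1,0],"turn":0},{"claw":0,"xyz":[0.01,-0.1,0],"turn":0},{"claw":0,"xyz":[0.01,-0.1,0],"turn":0},{"claw":0,"xyz":[0.01,-0.1,0],"turn":0},{"claw":0,"xyz":[0,0,0],"turn":0}]' | grep -E "eef|ft_"
python3 -m creep '[{"claw":0,"xyz":[0.01,-0.1,0],"turn":0},{"claw":0,"xyz":[0.01,-0.1,0],"turn":0},{"claw":0,"xyz":[0.01,-0.1,0],"turn":0},{"claw":0,"xyz":[0.01,-0.1,0],"turn":0},{"claw":0,"xyz":[0,0,0],"turn":0}]' | grep -E "eef|ft_"
```

```text
eef_pos: [600.4, 68.2, 96.0]
ft_force: [0.9, 0.6, -0.5]
eef_pos: [600.4, 65.4, 94.8]
ft_force: [0.2, 3.0, 2.0]
eef_pos: [600.6, 60.8, 94.3]
ft_force: [1.7, 2.2, 2.5]
eef_pos: [600.9, 56.7, 94.3]
ft_force: [2.1, 2.2, 1.5]
```

```bash
python3 -m creep '[{"claw":0,"xyz":[0.01,-0.1,0],"turn":0},{"claw":0,"xyz":[0.01,-0.1,0],"turn":0},{"claw":0,"xyz":[0.01,-0.1,0],"turn":0},{"claw":0,"xyz":[0.01,-0.1,0],"turn":0},{"claw":0,"xyz":[0,0,0],"turn":0}]' | grep -E "eef|ft_"
python3 -m creep '[{"claw":0,"xyz":[0.02,-0.1,0],"turn":0},{"claw":0,"xyz":[0.02,-0.1,0],"turn":0},{"claw":0,"xyz":[0,0,0],"turn":0}]' | grep -E "eef|ft_"
python3 -m creep '[{"claw":0,"xyz":[0.02,-0.1,0],"turn":0},{"claw":0,"xyz":[0.02,-0.1,0],"turn":0},{"claw":0,"xyz":[0,0,0],"turn":0}]' | grep -E "eef|ft_"
```

```text
eef_pos: [601.3, 53.0, 94.3]
ft_force: [2.6, 3.4, 1.4]
eef_pos: [601.5, 50.9, 94.3]
ft_force: [1.8, 3.4, 0.8]
eef_pos: [601.8, 48.8, 94.3]
ft_force: [-0.2, 3.7, 2.1]
```

```bash
python3 -m creep '[{"claw":0,"xyz":[0.02,-0.1,0],"turn":0},{"claw":0,"xyz":[0.01,-0.1,0],"turn":0},{"claw":0,"xyz":[0,0,0],"turn":0}]' | grep -E "eef|ft_"
```

```text
eef_pos: [602.0, 46.8, 94.3]
ft_force: [0.1, 3.5, 2.0]
```

```bash
python3 -m creep '[{"claw":0,"xyz":[0.01,-0.1,0],"turn":0},{"claw":0,"xyz":[0.01,-0.1,0],"turn":0},{"claw":0,"xyz":[0,0,0],"turn":0}]' | grep -E "eef|ft_"
python3 -m creep '[{"claw":0,"xyz":[0.01,-0.1,0],"turn":0},{"claw":0,"xyz":[0,0,0],"turn":0}]' | grep -E "eef|ft_"
python3 -m creep '[{"claw":0,"xyz":[0.01,-0.1,0],"turn":0},{"claw":0,"xyz":[0,0,0],"turn":0}]' | grep -E "eef|ft_"
```

```text
eef_pos: [602.3, 44.8, 94.2]
ft_force: [-1.2, 2.4, 1.6]
eef_pos: [602.4, 43.8, 94.2]
ft_force: [-0.8, 3.3, 1.9]
eef_pos: [602.5, 43.0, 94.2]
ft_force: [-2.2, 3.6, 1.8]
```

```bash
python3 -m creep '[{"claw":0,"xyz":[0.01,-0.1,0],"turn":0},{"claw":0,"xyz":[0,0,0],"turn":0}]' | grep -E "eef|ft_"
python3 -m creep '[{"claw":0,"xyz":[0.01,-0.1,0],"turn":0},{"claw":0,"xyz":[0,0,0],"turn":0}]' | grep -E "eef|ft_"
python3 -m creep '[{"claw":0,"xyz":[0.01,-0.1,0],"turn":0},{"claw":0,"xyz":[0,0,0],"turn":0}]' | grep -E "eef|ft_"
```

```text
eef_pos: [602.6, 42.3, 94.3]
ft_force: [-1.5, 5.1, 2.8]
eef_pos: [602.6, 41.7, 94.3]
ft_force: [-2.8, 6.8, 2.9]
eef_pos: [602.7, 41.1, 94.3]
ft_force: [-2.0, 8.1, 3.5]
```

```bash
python3 -m creep '[{"claw":0,"xyz":[0.01,-0.1,0],"turn":0},{"claw":0,"xyz":[0,0,0],"turn":0}]' | grep -E "eef|ft_"
python3 -m creep '[{"claw":0,"xyz":[0,-0.05,0],"turn":0},{"claw":0,"xyz":[0,0,0],"turn":0}]' | grep -E "eef|ft_"
```

```text
eef_pos: [602.8, 40.6, 94.3]
ft_force: [-3.1, 9.2, 3.0]
eef_pos: [602.7, 40.4, 94.3]
ft_force: [-1.6, 9.8, 3.2]
```

```bash
python3 -m creep '[{"claw":0,"xyz":[0,0.6,0],"turn":0},{"claw":0,"xyz":[0,0.6,0],"turn":0},{"claw":0,"xyz":[0,0,4],"turn":0},{"claw":0,"xyz":[0,0,4],"turn":0},{"claw":0.5,"xyz":[0,0,3],"turn":0}]' | grep -E "eef|ft_"
python3 -m creep '[{"claw":1,"xyz":[-1.9,4,0],"turn":-4.4},{"claw":1,"xyz":[-1.9,4,0],"turn":-4.3},{"claw":1,"xyz":[-1.9,4,0],"turn":0},{"claw":1,"xyz":[-1.9,4,0],"turn":0},{"claw":1,"xyz":[-1.9,4,0],"turn":0}]' | grep -E "eef|ft_"
python3 -m creep '[{"claw":1,"xyz":[0,4,0],"turn":0},{"claw":1,"xyz":[0,0.9,0],"turn":0},{"claw":1,"xyz":[0,0,0],"turn":0},{"claw":1,"xyz":[0,0,0],"turn":0}]'
python3 - <<'E'
from h import *
m=optics.camera_model("wrist");im=optics.snapshot("wrist");cv2.imwrite("pics/w2.png",im)
t=optics.camera_model("top");im=optics.snapshot("top");cv2.imwrite("pics/t2.png",im);np.save("w2.npy",m,allow_pickle=True)
a=cv2.imread("pics/t2.png")[145:235,265:355]
cv2.imwrite("pics/t2c.png",cv2.resize(a,None,fx=6,fy=6,interpolation=cv2.INTER_CUBIC))
E
```

```text
eef_pos: [604.1, 49.9, 206.6]
ft_force: [1.1, -0.7, 0.1]
eef_pos: [507.8, 251.4, 204.4]
ft_force: [0.1, -0.3, 0.0]
time_s: 13.15
eef_pos: [508.5, 298.5, 204.0]
tcp_rot: [0.0, 0.025, 1.0, -0.001]
ft_force: [-0.4, -0.7, -0.7]
finger_gap: 85.1
gripper_force: 0.0
```

View pics/t2c.png

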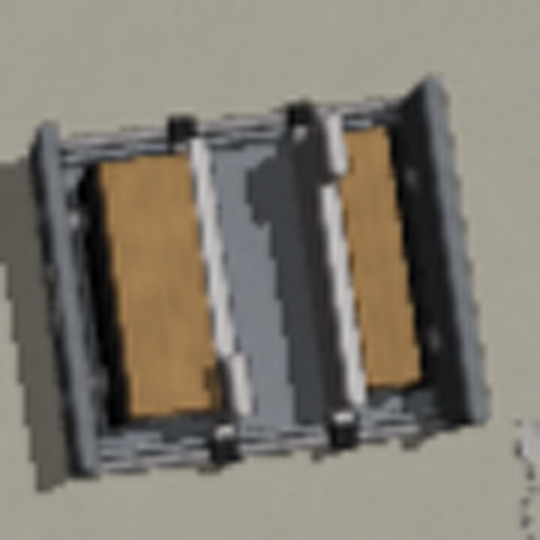

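View pics/w2.png

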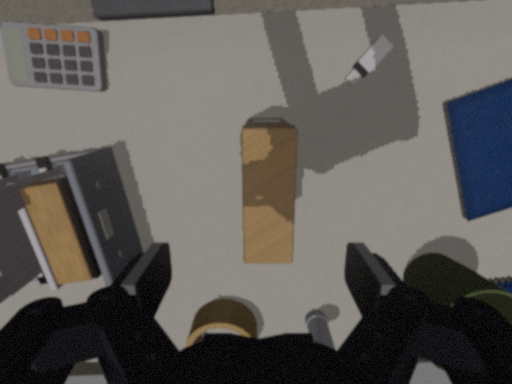

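The dividers now stand well apart, with the gap edges at crop (207,150)–(232,345) and (322,185)–(352,400). The wrist view has the box top at (243..296, 127..263), between the open fingers.

Run:
```python
from h import *
m=optics.camera_model("top");P=lambda L:(np.array(L)+.5)/6-.5+[265,145]
a=np.radians(6.1);u=np.array([np.cos(a),np.sin(a)]);v=np.array([-u[1],u[0]])
for n,L,z in [("L",[(208,150),(233,345)],78),("R",[(322,185),(352,400)],78),("ltab",[(238,358),(248,412)],113),("rtab",[(318,115),(330,175)],113),("walls",[(37,125),(80,473),(440,75),(487,418)],82)]:
    p=ray(m,P(L),z)[:,:2];q=p-[555,53.5];print(n,p.round(1).tolist(),np.c_[q@u,q@v].round(1).tolist())
p=ray(np.load("w2.npy",allow_pickle=True).item(),[(243,127),(296,127),(294,263),(243,262)],135);print(p.round(1).tolist(),p.mean(0),rect(p))
p=ray(np.load("w2.npy",allow_pickle=True).item(),brown(cv2.imread("pics/w2.png"),235,110,305,270,60)[0],135);print(rect(p))
```

```text
L [[607.6, 73.5], [526.0, 65.1]] [[54.5, 14.3], [-27.6, 14.7]]
R [[592.2, 26.3], [502.4, 16.5]] [[34.1, -31.0], [-56.2, -31.2]]
ltab [[518.2, 67.2], [496.5, 63.8]] [[-35.1, 17.6], [-57.1, 16.5]]
rtab [[616.5, 32.2], [591.9, 28.1]] [[58.9, -27.7], [34.0, -29.2]]
walls [[618.6, 144.8], [473.9, 129.9], [637.2, -23.7], [494.0, -38.3]] [[73.0, 84.0], [-72.6, 84.6], [73.5, -85.5], [-70.4, -84.8]]
[[450.6, 291.1, 135.0], [452.4, 327.9, 135.0], [558.9, 325.1, 135.0], [556.1, 284.4, 135.0]] [504.4962649  307.13940112 135.        ] (array([504.5, 308.1]), array([ 40.8, 106.5]), -3.65)
(array([502.2, 306.9]), array([ 38.5, 109.7]), -2.77)
```

```bash
python3 -m creep '[{"claw":1,"xyz":[-0.4,0.9,0],"turn":0},{"claw":1,"xyz":[0,0,-4],"turn":0},{"claw":1,"xyz":[0,0,-4],"turn":0},{"claw":1,"xyz":[0,0,-3.3],"turn":0},{"claw":1,"xyz":[0,0,0],"turn":0}]' 40
python3 -m creep '[{"claw":0.3,"xyz":[0,0,0],"turn":0},{"claw":0.3,"xyz":[0,0,0],"turn":0},{"claw":0.3,"xyz":[0,0,0],"turn":0},{"claw":0.3,"xyz":[0,0,0],"turn":0},{"claw":0.3,"xyz":[0,0,0],"turn":0}]' 40
```

```text
time_s: 13.75
eef_pos: [500.7, 306.7, 86.7]
tcp_rot: [-0.005, 0.025, 1.0, -0.002]
ft_force: [-0.4, 0.2, 0.1]
finger_gap: 85.6
gripper_force: 0.0
time_s: 14.25
eef_pos: [505.6, 308.7, 93.7]
tcp_rot: [0.002, 0.025, 1.0, 0.0]
ft_force: [-0.1, -1.3, 6.9]
finger_gap: 39.7
gripper_force: 42.8
```

```bash
python3 -m creep '[{"claw":0.3,"xyz":[0,0,1],"turn":0},{"claw":0.3,"xyz":[0,0,3],"turn":0},{"claw":0.3,"xyz":[0,0,4],"turn":0},{"claw":0.3,"xyz":[0,0,4],"turn":0},{"claw":0.3,"xyz":[0,0,2],"turn":0}]'
python3 -m creep '[{"claw":0.3,"xyz":[0.8,-3.5,0],"turn":3},{"claw":0.3,"xyz":[1,-4.5,0],"turn":3},{"claw":0.3,"xyz":[1,-4.5,0],"turn":3},{"claw":0.3,"xyz":[1,-4.5,0],"turn":0},{"claw":0.3,"xyz":[0.8,-4.5,0],"turn":0}]'
python3 -m creep '[{"claw":0.3,"xyz":[0.5,-3,0],"turn":0},{"claw":0.3,"xyz":[0,-1.5,0],"turn":0},{"claw":0.3,"xyz":[0,0,0],"turn":0},{"claw":0.3,"xyz":[0,0,0],"turn":0},{"claw":0.3,"xyz":[0,0,0],"turn":0}]'
python3 - <<'E'
from h import *
s=status.observe();print(s["eef_pos"],s["tcp_rot"])
im=optics.snapshot("top");cv2.imwrite("pics/t3.png",im);im2=optics.snapshot("side");cv2.imwrite("pics/s3.png",im2)
a=im[120:240,240:360];b=im2[80:230,170:320]
cv2.imwrite("pics/c3.png",np.hstack([cv2.resize(a,(390,390),interpolation=2),cv2.resize(b,(390,390),interpolation=2)]))
E
```

```text
time_s: 14.75
eef_pos: [505.1, 309.1, 235.9]
tcp_rot: [0.002, 0.025, 1.0, 0.001]
ft_force: [1.3, 0.4, -2.7]
finger_gap: 39.8
gripper_force: 41.9
time_s: 15.25
eef_pos: [550.0, 92.0, 231.8]
tcp_rot: [0.0, -0.054, 0.999, 0.0]
ft_force: [0.1, 1.1, -2.4]
finger_gap: 39.7
gripper_force: 41.7
time_s: 15.75
eef_pos: [554.8, 50.0, 231.5]
tcp_rot: [-0.0, -0.054, 0.999, 0.0]
ft_force: [-0.8, 0.2, -2.3]
finger_gap: 39.6
gripper_force: 41.9
[554.77968781  49.97678433 231.45040686] [-5.24877429e-05 -5.44508958e-02  9.98516371e-01  3.93107827e-04]
```

View pics/c3.png

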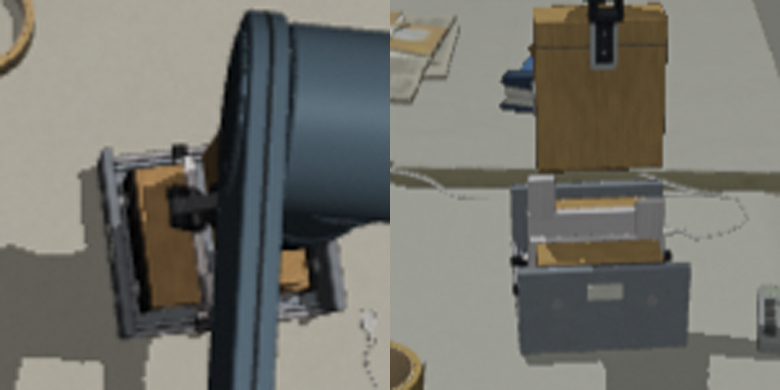

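The side view shows the box hanging upright and square over the rack, and the arm blocks the top view. I'll align it on the felt gap midline (556, 44.9) and lower it.

```bash
python3 -m creep '[{"claw":0.3,"xyz":[0.1,-0.5,0],"turn":0},{"claw":0.3,"xyz":[0,0,-2],"turn":0},{"claw":0.3,"xyz":[0,0,-2],"turn":0},{"claw":0.3,"xyz":[0,0,-1],"turn":0},{"claw":0.3,"xyz":[0,0,0],"turn":0}]'
python3 -m creep '[{"claw":0.3,"xyz":[0,0,0],"turn":0},{"claw":0.3,"xyz":[0,0,0],"turn":0}]'
```

```text
time_s: 16.35
eef_pos: [555.0, 43.8, 179.7]
tcp_rot: [-0.002, -0.054, 0.999, 0.0]
ft_force: [-0.7, -0.4, -3.0]
finger_gap: 39.4
gripper_force: 43.9
time_s: 16.55
eef_pos: [556.5, 43.7, 182.1]
tcp_rot: [0.0, -0.054, 0.999, 0.0]
ft_force: [-0.3, 1.2, -3.8]
finger_gap: 39.5
gripper_force: 44.0
```

```bash
python3 -m creep '[{"claw":0.3,"xyz":[0,0.1,-0.3],"turn":0},{"claw":0.3,"xyz":[0,0,-0.5],"turn":0},{"claw":0.3,"xyz":[0,0,-0.4],"turn":0},{"claw":0.3,"xyz":[0,0,0],"turn":0}]'|grep -E "eef|ft_"
python3 -m creep '[{"claw":0.3,"xyz":[0,0,-0.2],"turn":0},{"claw":0.3,"xyz":[0,0,-0.2],"turn":0},{"claw":0.3,"xyz":[0,0,0],"turn":0}]'|grep -E "eef|ft_"
python3 -m creep '[{"claw":0.3,"xyz":[0,0,-0.2],"turn":0},{"claw":0.3,"xyz":[0,0,-0.2],"turn":0},{"claw":0.3,"xyz":[0,0,0],"turn":0}]'|grep -E "eef|ft_"
```

```text
eef_pos: [555.7, 44.5, 168.5]
ft_force: [-0.8, 0.1, -2.9]
eef_pos: [556.0, 44.5, 165.0]
ft_force: [-0.4, 0.8, -4.0]
eef_pos: [555.9, 44.5, 161.0]
ft_force: [0.4, -0.6, -3.1]
```

```bash
python3 -m creep '[{"claw":0.3,"xyz":[0,0,-0.3],"turn":0},{"claw":0.3,"xyz":[0,0,-0.3],"turn":0},{"claw":0.3,"xyz":[0,0,-0.3],"turn":0},{"claw":0.3,"xyz":[0,0,0],"turn":0}]'|grep -E "eef|ft_"
python3 -m creep '[{"claw":0.3,"xyz":[0,0,-0.3],"turn":0},{"claw":0.3,"xyz":[0,0,-0.3],"turn":0},{"claw":0.3,"xyz":[0,0,-0.3],"turn":0},{"claw":0.3,"xyz":[0,0,0],"turn":0}]'|grep -E "eef|ft_"
```

```text
eef_pos: [555.7, 44.5, 151.7]
ft_force: [-0.5, -0.6, -3.5]
eef_pos: [555.8, 44.5, 142.7]
ft_force: [-0.1, 0.3, -3.1]
```

```bash
python3 -m creep '[{"claw":0.3,"xyz":[0,0,-0.4],"turn":0},{"claw":0.3,"xyz":[0,0,-0.4],"turn":0},{"claw":0.3,"xyz":[0,0,-0.4],"turn":0},{"claw":0.3,"xyz":[0,0,-0.4],"turn":0},{"claw":0.3,"xyz":[0,0,0],"turn":0}]'|grep -E "eef|ft_"
python3 -m creep '[{"claw":0.3,"xyz":[0,0,-0.4],"turn":0},{"claw":0.3,"xyz":[0,0,-0.4],"turn":0},{"claw":0.3,"xyz":[0,0,-0.4],"turn":0},{"claw":0.3,"xyz":[0,0,-0.4],"turn":0},{"claw":0.3,"xyz":[0,0,0],"turn":0}]'|grep -E "eef|ft_"
python3 -m creep '[{"claw":0.3,"xyz":[0,0,-0.2],"turn":0},{"claw":0.3,"xyz":[0,0,-0.2],"turn":0},{"claw":0.3,"xyz":[0,0,0],"turn":0}]'|grep -E "eef|ft_"
```

```text
eef_pos: [555.6, 44.5, 126.5]
ft_force: [-1.1, 1.1, -3.0]
eef_pos: [555.6, 44.5, 110.5]
ft_force: [0.1, -0.7, -2.3]
eef_pos: [556.0, 44.5, 107.1]
ft_force: [-0.2, -0.8, -4.2]
```

Still no side force. The floor should come at a TCP height of about 100–102, so I'll take the last part slowly.

```bash
python3 -m creep '[{"claw":0.3,"xyz":[0,0,-0.2],"turn":0},{"claw":0.3,"xyz":[0,0,-0.1],"turn":0},{"claw":0.3,"xyz":[0,0,0],"turn":0}]'|grep -E "eef|ft_"
python3 -m creep '[{"claw":0.3,"xyz":[0,0,-0.1],"turn":0},{"claw":0.3,"xyz":[0,0,0],"turn":0},{"claw":0.3,"xyz":[0,0,0],"turn":0}]'|grep -E "eef|ft_"
python3 -m creep '[{"claw":0.3,"xyz":[0,0,-0.1],"turn":0},{"claw":0.3,"xyz":[0,0,0],"turn":0},{"claw":0.3,"xyz":[0,0,0],"turn":0}]'|grep -E "eef|ft_"
```

```text
eef_pos: [556.0, 44.5, 104.1]
ft_force: [-0.2, 0.2, -3.1]
eef_pos: [556.1, 44.5, 103.3]
ft_force: [0.1, -0.4, -2.9]
eef_pos: [556.1, 44.5, 102.3]
ft_force: [0.3, 0.2, -2.5]
```

```bash
python3 -m creep '[{"claw":0.3,"xyz":[0,0,-0.1],"turn":0},{"claw":0.3,"xyz":[0,0,0],"turn":0},{"claw":0.3,"xyz":[0,0,0],"turn":0}]'|grep -E "eef|ft_"
python3 -m creep '[{"claw":0.3,"xyz":[0,0,-0.05],"turn":0},{"claw":0.3,"xyz":[0,0,0],"turn":0},{"claw":0.3,"xyz":[0,0,0],"turn":0}]'|grep -E "eef|ft_"
```

```text
eef_pos: [556.4, 44.5, 101.7]
ft_force: [1.0, 0.3, 0.6]
eef_pos: [556.6, 44.5, 101.6]
ft_force: [-0.5, 0.7, 5.9]
```

Floor contact: the vertical force went from −3 to +6 N. I'll release and retreat straight up.

```bash
python3 -m creep '[{"claw":0.6,"xyz":[0,0,0],"turn":0},{"claw":0.7,"xyz":[0,0,0],"turn":0},{"claw":0.7,"xyz":[0,0,0],"turn":0},{"claw":0.7,"xyz":[0,0,0],"turn":0}]'
python3 -m creep '[{"claw":0.7,"xyz":[0,0,1],"turn":0},{"claw":0.7,"xyz":[0,0,3],"turn":0},{"claw":0.7,"xyz":[0,0,4],"turn":0},{"claw":0.7,"xyz":[0,0,4],"turn":0},{"claw":0.7,"xyz":[0,0,0],"turn":0}]'
python3 -m creep '[{"claw":0.7,"xyz":[-3,4,0],"turn":0},{"claw":0.7,"xyz":[-3,4,0],"turn":0},{"claw":0.7,"xyz":[-3,4,0],"turn":0},{"claw":0.7,"xyz":[-3,4,0],"turn":0},{"claw":0.7,"xyz":[-3,4,0],"turn":0}]'
python3 - <<'E'
from h import *
im=optics.snapshot("top");im2=optics.snapshot("side");m=optics.camera_model("top")
for c in brown(im,285,150,330,230,90):print(rect(ray(m,c,143)))
a=im[100:280,170:350];b=im2[100:300,150:350]
cv2.imwrite("pics/c4.png",np.hstack([cv2.resize(a,(400,400),interpolation=2),cv2.resize(b,(400,400),interpolation=2)]))
E
```

```text
time_s: 21.55
eef_pos: [556.1, 44.5, 100.6]
tcp_rot: [-0.0, -0.054, 0.999, 0.0]
ft_force: [-1.6, -0.0, 0.4]
finger_gap: 60.3
gripper_force: 0.0
time_s: 22.05
eef_pos: [559.6, 44.2, 227.9]
tcp_rot: [0.006, -0.054, 0.999, -0.001]
ft_force: [0.4, 0.1, -0.6]
finger_gap: 59.7
gripper_force: 0.0
time_s: 22.55
eef_pos: [404.7, 245.7, 221.1]
tcp_rot: [0.0, -0.053, 0.999, 0.0]
ft_force: [0.0, 0.5, -0.1]
finger_gap: 59.8
gripper_force: 0.0
(array([545.8,  98.8]), array([33. , 99.6]), -1.27)
(array([556.8,  35.5]), array([106.8,  59.2]), 4.85)
```

View pics/c4.png

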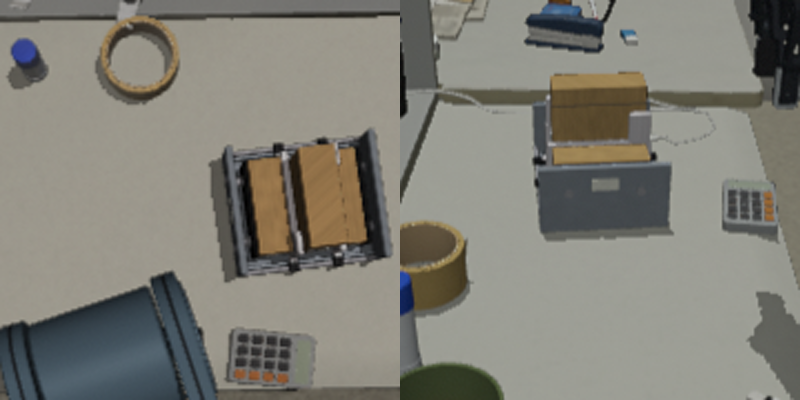

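The box stands upright between the dividers at about crop (322,195), parallel to them. The bystanders haven't moved and the arm is clear, so I'm handing in.

```bash
python3 -m creep '[{"claw":0.7,"xyz":[0,0,0],"turn":0},{"claw":0.7,"xyz":[0,0,0],"turn":0}]' | head -2; python3 -c "from plant import robot;print(robot.finish_job())"
```

```text
time_s: 22.85
eef_pos: [406.7, 244.0, 221.0]
the job is handed in; nothing more can be done
None
```

The job is handed in at 22.85 s: both dividers were pressed outwards to about 10–11 N, and the tall box was let go upright on the rack floor between them, with no side contact felt on the way down and the other things where they were.

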